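# Sort the cooled rolls into the shop containers

### The arm

A 6-joint arm with a two-finger parallel gripper is mounted at the origin on the work surface. World frame = base frame: x ahead of the robot, y to its left, z up, the work surface at z = 0. Lengths are in m, angles in degrees, forces in N, time in s.
With the tool pointing down it reaches from about 0.275 to 0.825 m from the base axis. Payload 4.9 kg.
Tool frame: the origin (TCP) lies midway between the tips of the shut fingers; the grasp point (between the pads) lies manip.grip_point_offset behind it (manip.grip_point_offset is the distance from the TCP to the grasp point, in m); z points along the fingers, y is the direction in which the jaws open and shut (so a half turn about z gives the same grasp; the last joint's range is limited). The gripper opens to 85 mm and grips with 20 to 120 N. Pads are 22 mm wide; open, the fingers measure 114 mm over their backs; the gripper's body (76 mm by 85 mm) begins 54 mm behind the grasp point. The pads swing forward as they close: fully open they stand 13 mm farther back than shut.
Start: joints at [57.17, 18.69, -11.035, 60.275, 0, 82.311], TCP at [0.234, 0.498, 0.231] pointing down, gripper open.
Joint ranges: [-152.03, 152.03], [-55.5, 102.48], [-74.3, 77.21], [-110.64, 120.58], [-84.22, 78.4], [-180, 180]. Speed limits (degrees/s): [147.25, 147.25, 180, 180, 180, 180].

### API

Orientations are given as [roll, pitch, yaw] about the fixed x, y, z axes, in that order (R = Rz(yaw) Ry(pitch) Rx(roll)).
In Python, from cell import telemetry, vision, job, manip gives the robot as it stands.
- The arm moves only by the tool servo_tool, never from a script. Its argument "targets" is a list of rows, each a list of 6 numbers: the shift along the tool's x, y, z in mm, then the turn, a rotation vector about the tool's x, y, z in degrees. A call has 1 to 12 rows; each row is the pose to reach, as a shift and turn from the pose measured when the call began, along the tool's axes at that moment; what a row does not reach only later rows make up. A row lasts 1/10 s, in which the tool goes at most 50 mm and 8.59 degrees, less where a joint would pass 70% of its speed; a pose out of reach is approached as far as the arm can. A call with a gripper value outside its range is refused whole. "gripper" is the finger opening in mm, from 0 to 85.4, set as the call begins (left out, the last holds). The fingers move at their own pace and stop on an object; "grip_force" is the grip in N (left out, the last holds). Time passes only in rows, so rows that repeat a pose let the fingers close. It gives the time, the measured TCP pose, the force and the opening at its end, in the units of the state.
- telemetry.read_state(): the state, without advancing time (a new reading comes with each control period).
- vision.get_image(name): name is "scene" or "top" or "wrist"; returns (picture, depth): 420x560x3 uint8, red, green, blue; 420x560 float32, m along the optical axis (not along the pixel's ray), 0 where there is no reading.
- vision.camera_info(name): a dict with "vertical_fov" (degrees; the focal length in pixels is half the picture's height over the tangent of half this angle, whatever the lens; pixels are square), "cx", "cy" (the principal point, pixels), "origin" and "attitude" of the camera in the world. Camera axes: x right, y down, z forward; pixel columns grow to the right and rows downward; lengths in m; the calibration is good to about 2 mm. A picture is of the moment at which its call begins: read the wrist's pose just before it. camera_info takes no time and is no camera call; for the wrist camera it gives the pose at the moment of the call.
- job.sign_off(): hands the job in, once; it reports no verdict.
The state is a dict: "clock": time; "joints": joint angles; "qvel": joint speeds; "joint_efforts": joint torques, N m; "eef_pos": TCP position; "eef_rot": TCP orientation; "wrist_force": force on the tool from outside, world axes, zero at the start; "moment": the same for the moment, N m; "grip_width": opening from 0.0 (shut) to 1.0 (fully open).
Only numpy, scipy, OpenCV 4.12 (cv2) and the standard library are available. Lean on these libraries where they do the work, as an engineer would, in place of code of your own. Each camera call takes 0.05 s, during which the arm holds its last target.

### The job

Clear the cooling rack for the shop: put the two round rolls in the wicker basket, the two long rolls on the aluminium sheet pan and the dark rye roll on the white enamel tray. Set each one down without dropping it, flat on the bottom of its container with the crust up, and do not let the two in one container touch each other. Leave the bench scraper and the flour shaker where they are.

Things in the scene. Friction and masses are not known exactly. Their poses are not given: they have to be found in the camera images.
- round_a: small round wheat roll, pale golden with a floury white top and a cross cut: flat base, 62 mm across between 10 and 27 mm up, domed top 44 mm high, 70 g, firm crust. Origin at the centre of its flat base, z up. There are two alike (round_a, round_b). At the start the base lies on top of the wire rack, 20 mm above the table.
- round_b: small round wheat roll, pale golden with a floury white top and a cross cut: flat base, 62 mm across between 10 and 27 mm up, domed top 44 mm high, 70 g, firm crust. Origin at the centre of its flat base, z up. There are two alike (round_a, round_b). At the start the base lies on top of the wire rack, 20 mm above the table.
- long_a: long torpedo roll, golden brown with three pale slashes across the top: 105 mm long along its own x with tapering ends, 55 mm wide along y in the middle (about 40 mm wide 35 mm from the middle), 53 mm high, flat base, 90 g, firm crust. Origin at the centre of its flat base, z up. There are two alike (long_a, long_b). At the start the base lies on top of the wire rack, 20 mm above the table, lying roughly across the rack.
- long_b: long torpedo roll, golden brown with three pale slashes across the top: 105 mm long along its own x with tapering ends, 55 mm wide along y in the middle (about 40 mm wide 35 mm from the middle), 53 mm high, flat base, 90 g, firm crust. Origin at the centre of its flat base, z up. There are two alike (long_a, long_b). At the start the base lies on top of the wire rack, 20 mm above the table, lying roughly across the rack.
- rye: dark brown rye roll, the only dark one, a small block with rounded edges, sprinkled with oat flakes: 85 mm long (own x), 58 mm wide (y), 44 mm high, 100 g. Origin at the centre of its flat base, z up. At the start the base lies on top of the wire rack, 20 mm above the table (the rack, 360 by 300 mm, stands between the containers, holds all five rolls and does not move)
- basket: brown wicker basket for the round rolls, open on top: outside 165 mm (own x) by 240 mm (own y), inside 149 by 224 mm, rim 47 mm above the table, inner floor 5 mm above the table. It does not move when touched. Origin at the centre of its underside, on the table, z up. It stands in one of four places, two to the robot's left of the rack and two to its right; the three containers and the bench scraper share these four places in any order.
- pan: bare aluminium sheet pan for the long rolls, open on top: outside 165 mm (own x) by 240 mm (own y), inside 159 by 234 mm, rim 27 mm above the table, inner floor 3 mm above the table. It does not move when touched. Origin at the centre of its underside, on the table, z up. It stands in one of four places, two to the robot's left of the rack and two to its right; the three containers and the bench scraper share these four places in any order.
- enamel: white enamel tray with a dark blue rim, for the dark rye roll, open on top: outside 165 mm (own x) by 240 mm (own y), inside 155 by 230 mm, rim 23 mm above the table, inner floor 5 mm above the table. It does not move when touched. Origin at the centre of its underside, on the table, z up. It stands in one of four places, two to the robot's left of the rack and two to its right; the three containers and the bench scraper share these four places in any order.
- scraper: loose bench scraper lying flat: steel blade with a dark wooden grip along one edge, 115 mm (own x) by 150 mm (own y), 26 mm high. Origin on the table under its middle. To be left where it is.
- dredger: loose aluminium flour shaker with a perforated lid and a small handle, standing beyond the rack as seen from the robot: 71 mm across, 103 mm high. Origin at the centre of its underside, z up. To be left standing where it is.

How it is judged (in metres and radians):
At the end, for the whole second after the job is handed in: Each roll in its own container: centre within 75 mm (x) and 110 mm (y) of the container's middle, base within 6 mm of the inner floor, crust up within 0.15 rad, released, at rest; the two round rolls do not press on each other, nor the two long ones (x of round_a in the frame of basket between -0.075 and 0.075 m and y of round_a in the frame of basket between -0.11 and 0.11 m and z of round_a in the frame of basket between 0.001 and 0.011 m and angle between each of round_a, round_b, long_a, long_b, rye's own z axis and vertical below 0.15 rad and linear speed of each of round_a, round_b, long_a, long_b, rye below 0.02 m/s and angular speed of each of round_a, round_b, long_a, long_b, rye below 0.2 rad/s and contact force between the fingers and round_a below 0.05 N and x of round_b in the frame of basket between -0.075 and 0.075 m and y of round_b in the frame of basket between -0.11 and 0.11 m and z of round_b in the frame of basket between 0.001 and 0.011 m and contact force between the fingers and round_b below 0.05 N and x of long_a in the frame of pan between -0.075 and 0.075 m and y of long_a in the frame of pan between -0.11 and 0.11 m and z of long_a in the frame of pan between -0.001 and 0.009 m and contact force between the fingers and long_a below 0.05 N and x of long_b in the frame of pan between -0.075 and 0.075 m and y of long_b in the frame of pan between -0.11 and 0.11 m and z of long_b in the frame of pan between -0.001 and 0.009 m and contact force between the fingers and long_b below 0.05 N and x of rye in the frame of enamel between -0.075 and 0.075 m and y of rye in the frame of enamel between -0.11 and 0.11 m and z of rye in the frame of enamel between 0.001 and 0.011 m and contact force between the fingers and rye below 0.05 N and contact force between round_a and round_b below 0.03 N and contact force between long_a and long_b below 0.03 N); the robot touches nothing.
It fails at once if a roll is dropped or flung: it touches nothing while moving faster than 0.75 m/s (a fall of about 3 cm) ((contact force between round_a and anything else below 0.001 N and linear speed of round_a above 0.75 m/s) or (contact force between round_b and anything else below 0.001 N and linear speed of round_b above 0.75 m/s) or (contact force between long_a and anything else below 0.001 N and linear speed of long_a above 0.75 m/s) or (contact force between long_b and anything else below 0.001 N and linear speed of long_b above 0.75 m/s) or (contact force between rye and anything else below 0.001 N and linear speed of rye above 0.75 m/s)).
It fails at once if the bench scraper is shifted by more than 3 cm (distance of scraper from where it was at the start of the episode above 0.03 m).
It fails at once if the flour shaker is shifted by more than 3 cm or knocked over (distance of dredger from where it was at the start of the episode above 0.03 m or angle between dredger's own z axis and vertical above 0.35 rad).
It also fails if it takes over 136 s, if anything falls off the work surface, if the arm or the gripper's body presses on something with over 40 N, if the wrist force passes 120 N, or if a joint passes its speed limit or range.

## Working session

There is one attempt and no reset: what is moved stays moved. The work goes in short steps, Python scripts to look and compute and a tool call to move; the robot and the scene stay as the last step left them, time stands still between calls to the robot, and variables do not carry over. Pictures are saved under pics/ and viewed, and the job is handed in when it is done.

Besides the shell and the picture viewer there is one more tool, called as name([rows], argument=value, ...), one row to a line, values as JSON. servo_tool: Moves the arm, as the interface text tells. Its arguments: {"type":"object","properties":{"targets":{"type":"array"},"gripper":{"type":"number"},"grip_force":{"type":"number"}},"required":["targets"]}

```bash
ls; mkdir -p pics; python3 - <<'E'
from cell import telemetry, vision, job, manip
import cv2,numpy as np
print(telemetry.read_state()); print(manip.grip_point_offset)
for n in ["scene","top","wrist"]:
    print(n,vision.camera_info(n))
for n in ["scene","top"]:
    p,d=vision.get_image(n); cv2.imwrite(f"pics/{n}0.png",p[:,:,::-1]); np.save(f"pics/{n}0d.npy",d)
E
```

```text
pics
{'clock': 0.0, 'joints': array([ 5.71718231e+01,  1.87332976e+01, -1.10935588e+01,  6.02765443e+01,
       -2.12123828e-03,  8.23112847e+01]), 'qvel': array([ 0.10642125,  0.00824519,  0.00704254, -0.02380191,  0.01048515,
       -0.05188824]), 'joint_efforts': array([-6.40476992e-04, -4.43400478e+01,  2.62442887e+01,  1.55605981e-02,
       -3.03160805e-04,  2.12729486e-05]), 'eef_pos': array([0.23331352, 0.4973832 , 0.23048095]), 'eef_rot': array([-1.79897245e+02, -1.17319085e-02,  1.54860530e+02]), 'wrist_force': array([-0.12977047,  0.04572799, -0.66845126]), 'moment': array([-0.01808178,  0.00888449, -0.01220646]), 'grip_width': 0.9990343029415849}
0.0187
scene {'vertical_fov': 42.186117845492674, 'cx': 279.3648994316666, 'cy': 206.0108682982245, 'origin': array([1.2338731 , 0.1689396 , 0.98124449]), 'attitude': array([-143.04508948,    0.2579096 ,  102.65597375])}
top {'vertical_fov': 48.25114532148704, 'cx': 278.12011228293767, 'cy': 213.86182464092542, 'origin': array([ 0.49573088, -0.0073556 ,  0.99025361]), 'attitude': array([-173.57498672,    1.23110548,  -89.55436019])}
wrist {'vertical_fov': 68.1093491852027, 'cx': 280.6697694995683, 'cy': 206.862623065478, 'origin': array([0.16594187, 0.52833172, 0.37318791]), 'attitude': array([1.63204989e+02, 9.91018518e-02, 6.48633560e+01])}
```

View pics/top0.png

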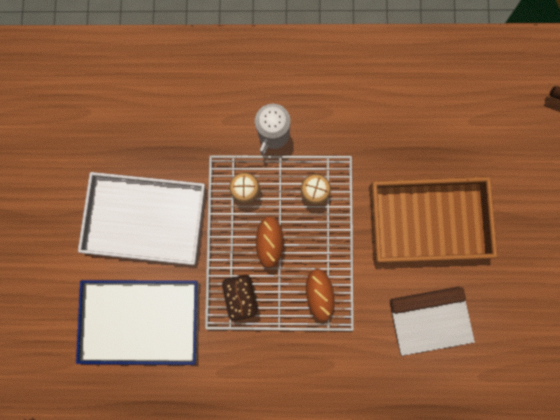

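View pics/scene0.png

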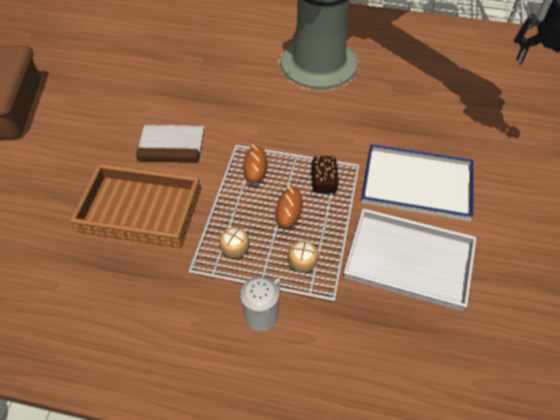

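The top view shows the pan at (142,220) and the enamel tray at (138,322) on the robot's left. The basket (433,220) and scraper (433,322) are on its right. The round rolls are at (244,187) and (316,188), the long rolls at (270,242) and (320,295), the rye at (240,298) and the shaker at (273,122).

```bash
cat > h.py <<'E'
import numpy as np,cv2
from scipy.spatial.transform import Rotation as R
def cam(info):
    f=210/np.tan(np.radians(info['vertical_fov']/2))
    return f,info['cx'],info['cy'],np.array(info['origin']),R.from_euler('xyz',info['attitude'],degrees=True).as_matrix()
def cloud(info,d):
    f,cx,cy,o,M=cam(info); v,u=np.mgrid[:d.shape[0],:d.shape[1]]
    return np.stack([(u-cx)/f*d,(v-cy)/f*d,d],-1)@M.T+o
def plane(info,uv,z):
    f,cx,cy,o,M=cam(info); uv=np.atleast_2d(uv).astype(float)
    r=np.c_[(uv[:,0]-cx)/f,(uv[:,1]-cy)/f,np.ones(len(uv))]@M.T
    return o+r*((z-o[2])/r[:,2])[:,None]
def rect(xy):
    (c,s,a)=cv2.minAreaRect((np.asarray(xy)*1000).astype(np.float32))
    if s[0]<s[1]: s=(s[1],s[0]); a+=90
    return np.round(c,1),np.round(s,1),round((a+90)%180-90,1)
E
python3 - <<'E'
from h import *
from cell import vision
for n in ["top","scene"]:
    info=vision.camera_info(n); d=np.load(f"pics/{n}0d.npy"); P=cloud(info,d); z=P[...,2]
    print(n,"table z",np.median(z[(d>0)&(np.abs(z)<.02)]))
    img=cv2.imread(f"pics/{n}0.png")
    inr=(P[...,0]>.25)&(P[...,0]<.66)&(np.abs(P[...,1])<.17)&(z>.032)&(d>0)
    k,l,s,c=cv2.connectedComponentsWithStats(inr.astype(np.uint8))
    for i in range(1,k):
        if s[i,4]>80:
            m=l==i; print(np.round(c[i]),s[i,4],"rect",rect(P[m][:,:2]),"zmax",np.percentile(z[m],98).round(4),"col",img[m].mean(0).round())
    # containers by height
    o=(np.abs(P[...,1])>.16)&(z>.012)&(z<.06)&(P[...,0]>.2)&(P[...,0]<.75)&(np.abs(P[...,1])<.5)&(d>0)
    k,l,s,c=cv2.connectedComponentsWithStats(o.astype(np.uint8))
    for i in range(1,k):
        if s[i,4]>80:
            m=l==i; print("C",np.round(c[i]),s[i,4],rect(P[m][:,:2]),np.percentile(z[m],95).round(4))
E
```

```text
top table z 0.0012956753338260185
[245. 192.] 467 rect (array([643.1,  82.6]), array([59.3, 33.5]), 89.6) zmax 0.068 col [108. 144. 174.]
[315. 193.] 501 rect (array([641.5, -61.9]), array([59. , 36.9]), -89.7) zmax 0.0677 col [109. 147. 177.]
[269. 241.] 1134 rect (array([545.9,  30.6]), array([102.3,  54.4]), 0.6) zmax 0.0754 col [ 44.  83. 148.]
[320. 294.] 1182 rect (array([443.1, -70.4]), array([102.6,  54.4]), 7.8) zmax 0.0751 col [ 44.  84. 151.]
[240. 297.] 1275 rect (array([435.7,  88.7]), array([84.9, 58.2]), 13.2) zmax 0.068 col [40. 55. 79.]
C [136. 216.] 1413 (array([595.9, 298.2]), array([246.1, 170.5]), 84.4) 0.0298
C [437. 218.] 2649 (array([ 594.1, -300. ]), array([241.6, 165.7]), -87.5) 0.0496
C [133. 325.] 1553 (array([382.6, 301.1]), array([245.9, 168.9]), -89.9) 0.0258
C [432. 320.] 4215 (array([ 390.8, -298.9]), array([151.2, 114. ]), -79.4) 0.0278
scene table z -0.0010307665424891255
[255. 164.] 732 rect (array([447.5, -68.6]), array([94.6, 53.7]), 5.8) zmax 0.0727 col [ 55.  96. 159.]
[324. 174.] 912 rect (array([437.5,  89.9]), array([87.9, 59.2]), 14.1) zmax 0.0657 col [31. 46. 68.]
[289. 208.] 857 rect (array([551.5,  31.7]), array([98.7, 54. ]), 1.0) zmax 0.0734 col [ 54.  96. 160.]
[236. 235.] 273 rect (array([644.2, -60.5]), array([60.5, 31.4]), -89.7) zmax 0.0657 col [138. 173. 201.]
[305. 248.] 250 rect (array([644.9,  83.8]), array([61.1, 30. ]), -89.9) zmax 0.0658 col [134. 170. 199.]
C [170. 144.] 1821 (array([ 392.9, -297.3]), array([150.7, 117.3]), -78.4) 0.0262
C [422. 181.] 1232 (array([384.6, 301.7]), array([244.2, 174.7]), -89.7) 0.0239
C [135. 205.] 3270 (array([ 595.9, -299.3]), array([242.2, 168. ]), -87.4) 0.0468
C [415. 257.] 1607 (array([596.3, 299.2]), array([245.4, 175.1]), 84.6) 0.0277
```

```bash
python3 - <<'E'
from h import *
from cell import vision
for n in ["top","scene"]:
    info=vision.camera_info(n); d=np.load(f"pics/{n}0d.npy"); P=cloud(info,d); z=P[...,2]
    for lo,hi,x0,x1 in [(.036,.08,.6,.69),(.08,.2,.6,.9),(.03,.08,.69,.9)]:
        inr=(P[...,0]>x0)&(P[...,0]<x1)&(np.abs(P[...,1])<.2)&(z>lo)&(z<hi)&(d>0)
        k,l,s,c=cv2.connectedComponentsWithStats(inr.astype(np.uint8))
        for i in range(1,k):
            if s[i,4]>20: m=l==i; print(n,lo,np.round(c[i]),s[i,4],rect(P[m][:,:2]),z[m].max().round(3))
E
```

```text
top 0.036 [245. 187.] 731 (array([657. ,  82.7]), array([61.2, 59.6]), 1.5) 0.072
top 0.036 [316. 189.] 732 (array([653.3, -61.8]), array([60.4, 59. ]), 0.2) 0.07
top 0.036 [376. 196.] 214 (array([ 635.6, -189.4]), array([70.3, 22.2]), 2.6) 0.051
top 0.08 [273. 121.] 1007 (array([782.7,  24.7]), array([70.5, 69.5]), -25.1) 0.107
top 0.03 [272. 141.] 214 (array([751.2,  24.8]), array([64.9, 45.6]), -89.2) 0.08
scene 0.036 [179. 227.] 193 (array([ 638.5, -182.6]), array([75.9, 23.1]), -11.2) 0.051
scene 0.036 [234. 242.] 678 (array([656.8, -59. ]), array([61.3, 57.6]), -29.4) 0.068
scene 0.036 [303. 256.] 709 (array([660. ,  83.5]), array([61.9, 58. ]), 81.2) 0.067
scene 0.08 [260. 295.] 1112 (array([783.9,  26.6]), array([70.8, 68. ]), 14.4) 0.105
scene 0.03 [277. 283.] 37 (array([736.5,  47.7]), array([12.8,  5.9]), -27.7) 0.065
scene 0.03 [261. 316.] 379 (array([800.9,  32.2]), array([67.2, 33. ]), -71.7) 0.08
```

```bash
cat > go.py <<'E'
import sys,numpy as np
from scipy.spatial.transform import Rotation as R
from cell import telemetry
s=telemetry.read_state(); p=np.array(s['eef_pos']); M=R.from_euler('xyz',s['eef_rot'],degrees=True)
print("t",round(s['clock'],1),"pos",p.round(4),"rot",np.round(s['eef_rot'],1),"F",np.round(s['wrist_force'],1),"w",round(s['grip_width']*85.4,1))
a=list(map(float,sys.argv[1:]))
for i in range(0,len(a),4):
    x,y,z,yaw=a[i:i+4]
    T=R.from_euler('xyz',[180,0,yaw],degrees=True)
    print("->",a[i:i+4],"shift",(M.inv().apply(np.array([x,y,z])-p)*1000).round(1),"turn",(M.inv()*T).as_rotvec(degrees=True).round(1))
E
python3 go.py .436 .089 .12 193.5
```

```text
t 0.1 pos [0.2334 0.4975 0.2306] rot [-179.9   -0.   154.9] F [-0.2  0.4  0.3] w 85.6
-> [0.436, 0.089, 0.12, 193.5] shift [-357.  -283.5  111. ] turn [ -0.1  -0.  -38.6]
```

servo_tool([
  [-36, -28, 6, 0, 0, -4],
  [-72, -56, 12, 0, 0, -10],
  [-108, -85, 20, 0, 0, -16],
  [-143, -113, 30, 0, 0, -22],
  [-180, -141, 42, 0, 0, -28],
  [-215, -170, 55, 0, 0, -33],
  [-250, -199, 70, 0, 0, -38.6],
  [-286, -227, 85, 0, 0, -38.6],
  [-320, -255, 98, 0, 0, -38.6],
  [-345, -275, 108, 0, 0, -38.6],
  [-357, -283.5, 111, 0, 0, -38.6],
  [-357, -283.5, 111, 0, 0, -38.6],
], gripper=85, grip_force=35)

```text
clock: 1.3
eef_pos: [0.4364, 0.0873, 0.1192]
eef_rot: [-179.9, -0.1, -166.8]
wrist_force: [-0.5, -0.2, -0.2]
grip_width: 0.994
```

```bash
python3 go.py .436 .089 .022 193.5; python3 - <<'E'
from cell import vision
import cv2
p,d=vision.get_image("wrist"); cv2.imwrite("pics/w1.png",p[:,:,::-1])
E
```

```text
t 1.3 pos [0.4364 0.0873 0.1192] rot [-1.799e+02 -1.000e-01 -1.668e+02] F [-0.5 -0.2 -0.2] w 84.9
-> [0.436, 0.089, 0.022, 193.5] shift [-0.2  1.9 97.2] turn [-0.1 -0.1 -0.3]
```

View pics/w1.png

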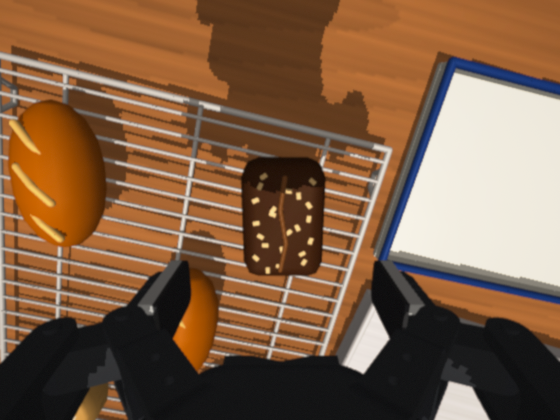

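The rye sits at (283,215), aligned with the jaws and centred between the fingers (about 180 and 385). Descending.

servo_tool([
  [0, 2, 20, 0, 0, 0],
  [0, 2, 45, 0, 0, 0],
  [0, 2, 65, 0, 0, 0],
  [0, 2, 80, 0, 0, 0],
  [0, 2, 90, 0, 0, 0],
  [0, 2, 97, 0, 0, 0],
  [0, 2, 97, 0, 0, 0],
])

```text
clock: 2.05
eef_pos: [0.4346, 0.0907, 0.0221]
eef_rot: [-180.0, -0.2, -166.6]
wrist_force: [0.4, 0.1, 0.6]
grip_width: 0.997
```

servo_tool([
  [0, 0, 0, 0, 0, 0],
  [0, 0, 0, 0, 0, 0],
  [0, 0, 0, 0, 0, 0],
  [0, 0, 0, 0, 0, 0],
  [0, 0, 0, 0, 0, 0],
  [0, 0, 0, 0, 0, 0],
  [0, 0, 0, 0, 0, 0],
  [0, 0, 0, 0, 0, 0],
], gripper=40, grip_force=35)

```text
clock: 2.85
eef_pos: [0.4353, 0.0908, 0.0228]
eef_rot: [-180.0, -0.1, -166.6]
wrist_force: [-0.1, 0.7, 6.9]
grip_width: 0.674
```

```bash
python3 go.py .436 .089 .13 193.5 .3835 .301 .13 180
```

```text
t 2.9 pos [0.4353 0.0908 0.0228] rot [-1.800e+02 -1.000e-01 -1.666e+02] F [-0.1  0.7  6.9] w 57.5
-> [0.436, 0.089, 0.13, 193.5] shift [-1.000e-01 -1.900e+00 -1.072e+02] turn [-0.  -0.1 -0.1]
-> [0.3835, 0.301, 0.13, 180.0] shift [   1.9  216.5 -107.2] turn [-0.  -0.1 13.4]
```

servo_tool([
  [0, 0, -8, 0, 0, 0],
  [0, 0, -25, 0, 0, 0],
  [0, 0, -50, 0, 0, 0],
  [0, 15, -75, 0, 0, 1],
  [0, 45, -95, 0, 0, 4],
  [0, 80, -105, 0, 0, 7],
  [1, 115, -107, 0, 0, 10],
  [1, 150, -107, 0, 0, 12],
  [2, 180, -107, 0, 0, 13.4],
  [2, 205, -107, 0, 0, 13.4],
  [2, 216, -107, 0, 0, 13.4],
  [2, 216, -107, 0, 0, 13.4],
])

```text
clock: 4.05
eef_pos: [0.3832, 0.3013, 0.1299]
eef_rot: [-180.0, -0.1, -179.9]
wrist_force: [0.5, 0.1, -0.6]
grip_width: 0.675
```

```bash
python3 go.py .3835 .301 .009 180; python3 - <<'E'
from cell import vision
import cv2,numpy as np
p,d=vision.get_image("wrist"); q,d=vision.get_image("scene");cv2.imwrite("pics/w2.png",np.hstack([cv2.resize(p,(400,300)),cv2.resize(q,(400,300))])[:,:,::-1])
E
```

```text
t 4.0 pos [0.3832 0.3013 0.1299] rot [-1.800e+02 -1.000e-01 -1.799e+02] F [ 0.5  0.1 -0.6] w 57.7
-> [0.3835, 0.301, 0.009, 180.0] shift [ -0.5  -0.2 120.9] turn [-0.  -0.1  0.1]
```

View pics/w2.png

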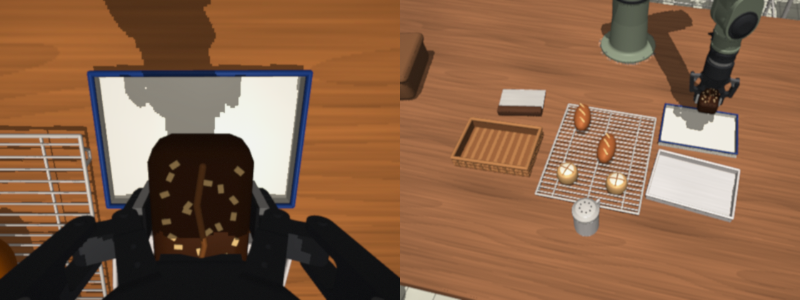

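The rye is held level over the enamel tray: at (200,190) in the wrist view, and above the white tray at (705,105) in the scene view.

servo_tool([
  [0, 0, 20, 0, 0, 0],
  [0, 0, 50, 0, 0, 0],
  [0, 0, 75, 0, 0, 0],
  [0, 0, 95, 0, 0, 0],
  [0, 0, 107, 0, 0, 0],
  [0, 0, 114, 0, 0, 0],
  [0, 0, 118, 0, 0, 0],
  [0, 0, 120, 0, 0, 0],
  [0, 0, 121, 0, 0, 0],
  [0, 0, 121, 0, 0, 0],
])

```text
clock: 5.15
eef_pos: [0.3837, 0.2998, 0.0092]
eef_rot: [-179.9, -0.1, 180.0]
wrist_force: [-0.0, -0.8, -1.1]
grip_width: 0.675
```

servo_tool([
  [0, 0, 0.7, 0, 0, 0],
  [0, 0, 1.3, 0, 0, 0],
  [0, 0, 1.3, 0, 0, 0],
])

```text
clock: 5.45
eef_pos: [0.3837, 0.2999, 0.008]
eef_rot: [-179.9, -0.0, 180.0]
wrist_force: [-0.3, -0.1, -0.3]
grip_width: 0.674
```

servo_tool([
  [0, 0, 0, 0, 0, 0],
  [0, 0, 0, 0, 0, 0],
  [0, 0, 0, 0, 0, 0],
  [0, 0, 0, 0, 0, 0],
  [0, 0, 0, 0, 0, 0],
], gripper=78)

```text
clock: 5.95
eef_pos: [0.3837, 0.2999, 0.008]
eef_rot: [-179.9, -0.0, 180.0]
wrist_force: [0.5, 0.5, 0.1]
grip_width: 0.909
```

```bash
python3 go.py .3835 .301 .13 180 .445 -.07 .13 187
```

```text
t 6.0 pos [0.3837 0.2999 0.008 ] rot [-179.9   -0.   180. ] F [0.5 0.5 0.1] w 77.7
-> [0.3835, 0.301, 0.13, 180.0] shift [   0.3    0.9 -122. ] turn [-0.1 -0.  -0. ]
-> [0.445, -0.07, 0.13, 187.0] shift [ -61.3 -370.1 -121.6] turn [-0.1 -0.  -7. ]
```

servo_tool([
  [0, 0, -15, 0, 0, 0],
  [0, 0, -45, 0, 0, 0],
  [0, 0, -85, 0, 0, 0],
  [-4, -25, -115, 0, 0, -1],
  [-12, -70, -122, 0, 0, -2],
  [-19, -118, -122, 0, 0, -3],
  [-27, -166, -122, 0, 0, -4],
  [-35, -214, -122, 0, 0, -5],
  [-43, -262, -122, 0, 0, -6],
  [-51, -310, -122, 0, 0, -7],
  [-58, -350, -122, 0, 0, -7],
  [-61, -370, -122, 0, 0, -7],
])

```text
clock: 7.15
eef_pos: [0.4454, -0.0733, 0.1307]
eef_rot: [-179.9, 0.0, -173.2]
wrist_force: [-0.1, 0.6, -0.6]
grip_width: 0.917
```

```bash
python3 - <<'E'
from h import *
from cell import vision
for n in ["top","scene"]:
    info=vision.camera_info(n);p,d=vision.get_image(n); P=cloud(info,d); z=P[...,2]
    m=(P[...,0]>.31)&(P[...,0]<.455)&(P[...,1]>.2)&(P[...,1]<.4)&(z>.03)&(d>0)
    print(n,m.sum(),rect(P[m][:,:2]),np.percentile(z[m],[50,95,99]).round(4))
E
python3 go.py .445 -.07 .022 187; python3 - <<'E'
from cell import vision
import cv2,numpy as np
p,d=vision.get_image("wrist"); q,d=vision.get_image("scene");cv2.imwrite("pics/w3.png",np.hstack([cv2.resize(p,(400,300)),cv2.resize(q,(400,300))])[:,:,::-1])
E
```

```text
top 1263 (array([384.3, 299.5]), array([84.2, 58.3]), 0.1) [0.0486 0.0522 0.0534]
scene 802 (array([385.8, 300.4]), array([86.3, 58.2]), 1.4) [0.0462 0.0502 0.0518]
t 7.2 pos [ 0.4454 -0.0726  0.1305] rot [-179.9    0.  -173.3] F [-0.8  0.6 -0.1] w 77.7
-> [0.445, -0.07, 0.022, 187.0] shift [1.000e-01 2.800e+00 1.085e+02] turn [-0.1  0.  -0.3]
```

View pics/w3.png

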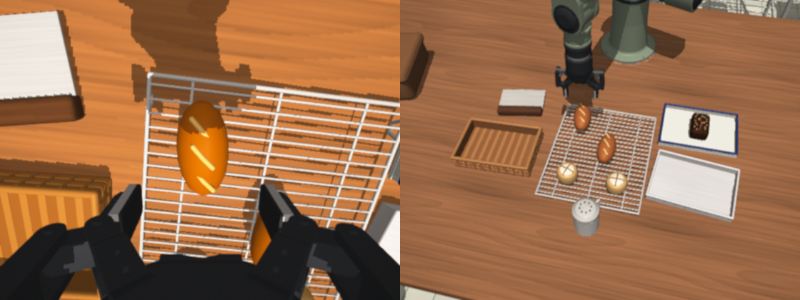

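The rye lies flat in the tray, with its top at 49–52 mm. The long roll at (203,148) lines up with the jaws. Descending.

servo_tool([
  [0, 3, 20, 0, 0, 0],
  [0, 3, 50, 0, 0, 0],
  [0, 3, 75, 0, 0, 0],
  [0, 3, 92, 0, 0, 0],
  [0, 3, 102, 0, 0, 0],
  [0, 3, 108, 0, 0, 0],
  [0, 3, 108, 0, 0, 0],
], gripper=85)

```text
clock: 8.05
eef_pos: [0.4435, -0.0661, 0.022]
eef_rot: [180.0, -0.1, -173.0]
wrist_force: [-0.1, 0.2, 0.5]
grip_width: 0.996
```

servo_tool([
  [0, 0, 0, 0, 0, 0],
  [0, 0, 0, 0, 0, 0],
  [0, 0, 0, 0, 0, 0],
  [0, 0, 0, 0, 0, 0],
  [0, 0, 0, 0, 0, 0],
  [0, 0, 0, 0, 0, 0],
  [0, 0, 0, 0, 0, 0],
  [0, 0, 0, 0, 0, 0],
], gripper=38, grip_force=35)

```text
clock: 8.85
eef_pos: [0.4443, -0.0664, 0.0229]
eef_rot: [-180.0, -0.0, -173.0]
wrist_force: [-1.8, 0.2, 6.9]
grip_width: 0.616
```

```bash
python3 - <<'E'
import numpy as np
a=np.radians(84.5);y=np.array([np.cos(a),np.sin(a)])
c=np.array([.596,.299])
print(c+.055*y,c-.055*y)
E
python3 go.py .6013 .3537 .14 174.5
```

```text
[0.60127152 0.35374679] [0.59072848 0.24425321]
t 8.8 pos [ 0.4443 -0.0664  0.0229] rot [-180.   -0. -173.] F [-1.8  0.2  6.9] w 52.6
-> [0.6013, 0.3537, 0.14, 174.5] shift [-206.9  397.9 -117.4] turn [-0.  -0.  12.5]
```

servo_tool([
  [0, 0, -8, 0, 0, 0],
  [0, 0, -25, 0, 0, 0],
  [0, 0, -50, 0, 0, 0],
  [-5, 10, -80, 0, 0, 1],
  [-16, 30, -105, 0, 0, 2],
  [-32, 60, -115, 0, 0, 4],
  [-50, 96, -117, 0, 0, 5],
  [-68, 132, -117, 0, 0, 6],
  [-87, 168, -117, 0, 0, 7],
  [-106, 204, -117, 0, 0, 8],
  [-125, 240, -117, 0, 0, 9],
  [-144, 276, -117, 0, 0, 10],
])

```text
clock: 10.05
eef_pos: [0.5538, 0.2267, 0.1403]
eef_rot: [-180.0, -0.0, 177.0]
wrist_force: [0.9, -0.3, -0.3]
grip_width: 0.619
```

```bash
python3 go.py .6013 .3537 .14 174.5
```

```text
t 10.1 pos [0.5538 0.2267 0.1403] rot [-180.   -0.  177.] F [ 0.9 -0.3 -0.3] w 52.8
-> [0.6013, 0.3537, 0.14, 174.5] shift [-40.7 129.3   0.2] turn [-0.  -0.   2.5]
```

servo_tool([
  [-10, 30, 0, 0, 0, 0.5],
  [-20, 62, 0, 0, 0, 1],
  [-29, 92, 5, 0, 0, 1.5],
  [-37, 116, 15, 0, 0, 2],
  [-40, 127, 30, 0, 0, 2.5],
  [-41, 129, 55, 0, 0, 2.5],
  [-41, 129, 80, 0, 0, 2.5],
  [-41, 129, 100, 0, 0, 2.5],
  [-41, 129, 112, 0, 0, 2.5],
  [-41, 129, 118, 0, 0, 2.5],
  [-41, 129, 120, 0, 0, 2.5],
  [-41, 129, 120, 0, 0, 2.5],
])

```text
clock: 11.25
eef_pos: [0.602, 0.3533, 0.0209]
eef_rot: [-180.0, 0.0, 174.4]
wrist_force: [0.4, 0.2, -0.7]
grip_width: 0.615
```

```bash
python3 go.py .6013 .3537 .006 174.5; python3 - <<'E'
from cell import vision
import cv2,numpy as np
p,d=vision.get_image("wrist"); q,d=vision.get_image("scene");cv2.imwrite("pics/w4.png",np.hstack([cv2.resize(p,(400,300)),cv2.resize(q,(400,300))])[:,:,::-1])
E
```

```text
t 11.2 pos [0.602  0.3533 0.0209] rot [-180.     0.   174.4] F [ 0.4  0.2 -0.7] w 52.6
-> [0.6013, 0.3537, 0.006, 174.5] shift [ 0.8  0.3 14.9] turn [-0.   0.  -0.1]
```

View pics/w4.png

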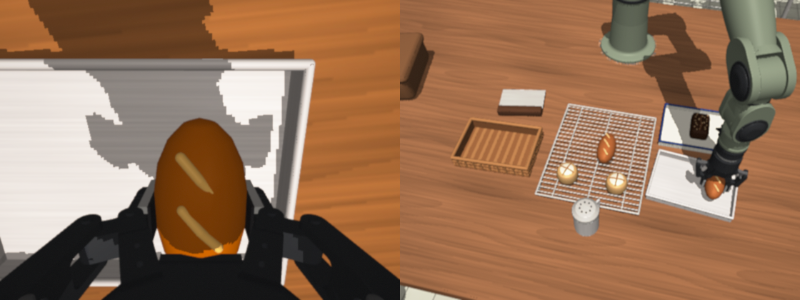

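The long roll is level in the jaws at (200,185), clear of the pan wall at (300,170). Lowering the last 15 mm.

servo_tool([
  [0, 0, 5, 0, 0, 0],
  [0, 0, 9, 0, 0, 0],
  [0, 0, 12, 0, 0, 0],
  [0, 0, 14, 0, 0, 0],
  [0, 0, 15, 0, 0, 0],
  [0, 0, 15, 0, 0, 0],
])

```text
clock: 11.95
eef_pos: [0.6023, 0.3535, 0.0063]
eef_rot: [180.0, 0.1, 174.4]
wrist_force: [0.5, 0.9, -0.3]
grip_width: 0.615
```

servo_tool([
  [0, 0, 0, 0, 0, 0],
  [0, 0, 0, 0, 0, 0],
  [0, 0, 0, 0, 0, 0],
  [0, 0, 0, 0, 0, 0],
  [0, 0, 0, 0, 0, 0],
], gripper=70)

```text
clock: 12.45
eef_pos: [0.6023, 0.3536, 0.0064]
eef_rot: [180.0, 0.1, 174.4]
wrist_force: [-0.2, 0.7, -0.5]
grip_width: 0.817
```

```bash
python3 go.py .6013 .3537 .14 174.5 .547 .031 .13 181
```

```text
t 12.4 pos [0.6023 0.3536 0.0064] rot [1.800e+02 1.000e-01 1.744e+02] F [-0.2  0.7 -0.5] w 69.8
-> [0.6013, 0.3537, 0.14, 174.5] shift [ 9.000e-01  1.000e-01 -1.336e+02] turn [ 0.   0.1 -0.1]
-> [0.547, 0.031, 0.13, 181.0] shift [  23.7 -326.4 -123.8] turn [ 0.   0.1 -6.6]
```

servo_tool([
  [0, 0, -15, 0, 0, 0],
  [0, 0, -45, 0, 0, 0],
  [0, 0, -85, 0, 0, 0],
  [2, -20, -115, 0, 0, -1],
  [4, -60, -124, 0, 0, -2],
  [8, -105, -124, 0, 0, -3],
  [11, -150, -124, 0, 0, -4],
  [14, -195, -124, 0, 0, -5],
  [18, -240, -124, 0, 0, -6],
  [21, -280, -124, 0, 0, -6.6],
  [23, -312, -124, 0, 0, -6.6],
  [24, -326, -124, 0, 0, -6.6],
], gripper=85)

```text
clock: 13.65
eef_pos: [0.5467, 0.0288, 0.1316]
eef_rot: [-180.0, 0.2, -179.1]
wrist_force: [0.0, -0.0, 0.6]
grip_width: 0.999
```

```bash
cat > chk.py <<'E'
from h import *
from cell import vision
import sys
x0,x1,y0,y1,z0=map(float,sys.argv[1:6])
for n in ["top","scene"]:
    info=vision.camera_info(n);p,d=vision.get_image(n); P=cloud(info,d); z=P[...,2]
    m=((P[...,0]>x0)&(P[...,0]<x1)&(P[...,1]>y0)&(P[...,1]<y1)&(z>z0)&(z<.12)&(d>0)).astype(np.uint8)
    k,l,s,c=cv2.connectedComponentsWithStats(m)
    for i in range(1,k):
        if s[i,4]>150: q=l==i; print(n,s[i,4],rect(P[q][:,:2]),np.percentile(z[q],[50,95,99]).round(4))
p,d=vision.get_image("wrist"); q,d=vision.get_image("scene");cv2.imwrite(f"pics/{sys.argv[6]}.png",np.hstack([cv2.resize(p,(400,300)),cv2.resize(q,(400,300))])[:,:,::-1])
E
python3 chk.py .51 .69 .19 .42 .034 w5; python3 go.py .547 .031 .022 181
```

```text
top 1026 (array([599.3, 352.9]), array([100.1,  51.9]), -6.2) [0.0498 0.0574 0.0592]
scene 895 (array([603. , 353.9]), array([99.4, 52.1]), -6.6) [0.0479 0.0553 0.0568]
t 13.8 pos [0.5473 0.0321 0.1308] rot [ 1.799e+02  1.000e-01 -1.789e+02] F [0.2 0.5 0.8] w 84.9
-> [0.547, 0.031, 0.022, 181.0] shift [  0.6  -1.2 108.8] turn [0.1 0.1 0.1]
```

View pics/w5.png

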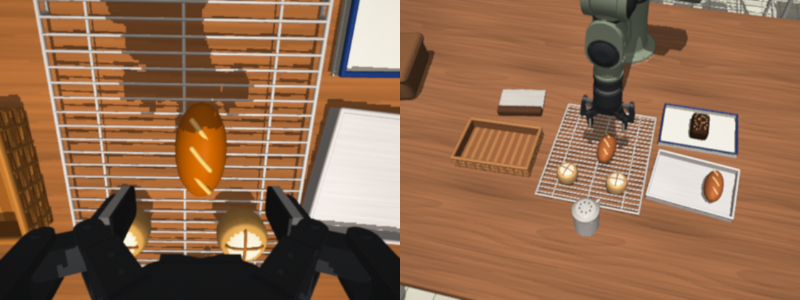

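The first long roll is flat in the pan, and the next one at (201,150) is centred between the jaws, clear of the rounds at (135,235) and (241,238).

servo_tool([
  [0, -1, 20, 0, 0, 0],
  [0, -1, 50, 0, 0, 0],
  [0, -1, 75, 0, 0, 0],
  [0, -1, 92, 0, 0, 0],
  [0, -1, 102, 0, 0, 0],
  [0, -1, 108, 0, 0, 0],
  [0, -1, 108.5, 0, 0, 0],
], gripper=85)

```text
clock: 14.55
eef_pos: [0.5476, 0.0319, 0.022]
eef_rot: [179.9, 0.1, -178.9]
wrist_force: [-1.1, 0.1, 0.6]
grip_width: 0.997
```

servo_tool([
  [0, 0, 0, 0, 0, 0],
  [0, 0, 0, 0, 0, 0],
  [0, 0, 0, 0, 0, 0],
  [0, 0, 0, 0, 0, 0],
  [0, 0, 0, 0, 0, 0],
  [0, 0, 0, 0, 0, 0],
  [0, 0, 0, 0, 0, 0],
  [0, 0, 0, 0, 0, 0],
], gripper=38, grip_force=35)

```text
clock: 15.35
eef_pos: [0.5485, 0.0319, 0.023]
eef_rot: [179.9, 0.2, -178.9]
wrist_force: [-0.2, 1.7, 5.6]
grip_width: 0.619
```

```bash
python3 go.py .5907 .2443 .13 174.5
```

```text
t 15.3 pos [0.5485 0.0319 0.023 ] rot [ 179.9    0.2 -178.9] F [-0.2  1.7  5.6] w 52.8
-> [0.5907, 0.2443, 0.13, 174.5] shift [ -46.8  211.6 -106.6] turn [0.1 0.2 6.6]
```

servo_tool([
  [0, 0, -8, 0, 0, 0],
  [0, 0, -25, 0, 0, 0],
  [0, 0, -50, 0, 0, 0],
  [-4, 15, -75, 0, 0, 1],
  [-10, 42, -95, 0, 0, 2],
  [-17, 76, -105, 0, 0, 3],
  [-25, 110, -107, 0, 0, 4],
  [-33, 145, -107, 0, 0, 5],
  [-40, 178, -107, 0, 0, 6],
  [-45, 202, -107, 0, 0, 6.6],
  [-47, 211, -107, 0, 0, 6.6],
  [-47, 211.5, -107, 0, 0, 6.6],
])

```text
clock: 16.55
eef_pos: [0.5906, 0.245, 0.1304]
eef_rot: [179.9, 0.2, 174.6]
wrist_force: [-0.0, -1.4, -1.2]
grip_width: 0.613
```

```bash
python3 go.py .5907 .2443 .0065 174.5
```

```text
t 16.6 pos [0.5906 0.245  0.1304] rot [179.9   0.2 174.6] F [-0.  -1.4 -1.2] w 52.4
-> [0.5907, 0.2443, 0.0065, 174.5] shift [  0.3  -0.8 123.9] turn [0.1 0.2 0.1]
```

servo_tool([
  [0, -1, 20, 0, 0, 0],
  [0, -1, 50, 0, 0, 0],
  [0, -1, 75, 0, 0, 0],
  [0, -1, 95, 0, 0, 0],
  [0, -1, 107, 0, 0, 0],
  [0, -1, 114, 0, 0, 0],
  [0, -1, 118, 0, 0, 0],
  [0, -1, 121, 0, 0, 0],
  [0, -1, 123, 0, 0, 0],
  [0, -1, 124, 0, 0, 0],
  [0, -1, 124, 0, 0, 0],
])

```text
clock: 17.65
eef_pos: [0.5912, 0.2442, 0.0067]
eef_rot: [179.9, 0.2, 174.6]
wrist_force: [-0.3, -0.8, -2.2]
grip_width: 0.615
```

servo_tool([
  [0, 0, 0, 0, 0, 0],
  [0, 0, 0, 0, 0, 0],
  [0, 0, 0, 0, 0, 0],
  [0, 0, 0, 0, 0, 0],
  [0, 0, 0, 0, 0, 0],
], gripper=70)

```text
clock: 18.15
eef_pos: [0.5913, 0.2442, 0.0068]
eef_rot: [179.9, 0.2, 174.6]
wrist_force: [-0.2, 0.2, 0.2]
grip_width: 0.82
```

```bash
python3 go.py .6585 .083 .13 180
```

```text
t 18.1 pos [0.5913 0.2442 0.0068] rot [179.9   0.2 174.6] F [-0.2  0.2  0.2] w 70.0
-> [0.6585, 0.083, 0.13, 180.0] shift [ -82.5 -154.1 -123.1] turn [ 0.1  0.2 -5.4]
```

servo_tool([
  [0, 0, -15, 0, 0, 0],
  [0, 0, -45, 0, 0, 0],
  [0, 0, -85, 0, 0, 0],
  [-8, -15, -115, 0, 0, -1],
  [-24, -44, -123, 0, 0, -2],
  [-44, -80, -123, 0, 0, -4],
  [-62, -115, -123, 0, 0, -5.4],
  [-76, -142, -123, 0, 0, -5.4],
  [-82, -154, -123, 0, 0, -5.4],
  [-82.5, -154, -123, 0, 0, -5.4],
], gripper=85)

```text
clock: 19.15
eef_pos: [0.6591, 0.0815, 0.1306]
eef_rot: [179.9, 0.3, 179.9]
wrist_force: [-0.6, 0.9, -0.3]
grip_width: 0.992
```

```bash
python3 chk.py .51 .69 .19 .42 .034 w6; python3 go.py .6585 .083 .022 180
```

```text
top 679 (array([601.5, 359.5]), array([100.8,  41.5]), -14.4) [0.0522 0.0579 0.0596]
scene 835 (array([590.8, 245. ]), array([101.1,  52.4]), -7.8) [0.0476 0.0553 0.0571]
scene 897 (array([601.9, 354.3]), array([99.9, 52.6]), -5.0) [0.0479 0.0552 0.0574]
t 19.4 pos [0.6578 0.0847 0.13  ] rot [ 179.9    0.2 -179.9] F [-0.1  0.6 -0.9] w 85.5
-> [0.6585, 0.083, 0.022, 180.0] shift [ -0.3  -1.9 108. ] turn [0.1 0.2 0.1]
```

View pics/w6.png

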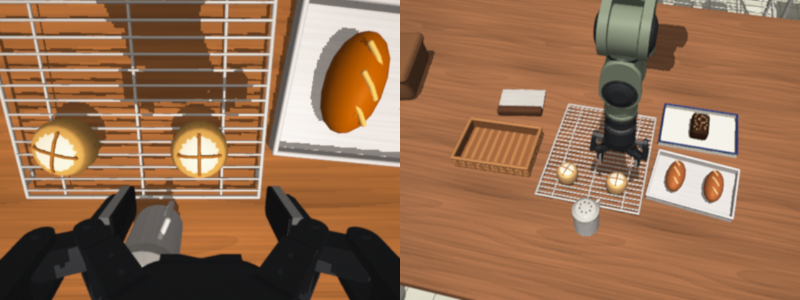

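The two long rolls lie apart in the pan, at (675,176) and (713,186). The target round roll is centred in the wrist view at (200,152), with the shaker well ahead of the fingers.

servo_tool([
  [0, -2, 20, 0, 0, 0],
  [0, -2, 50, 0, 0, 0],
  [0, -2, 75, 0, 0, 0],
  [0, -2, 92, 0, 0, 0],
  [0, -2, 102, 0, 0, 0],
  [0, -2, 108, 0, 0, 0],
  [0, -2, 108.5, 0, 0, 0],
], gripper=85)

```text
clock: 20.05
eef_pos: [0.6579, 0.0836, 0.0213]
eef_rot: [179.9, 0.2, -179.8]
wrist_force: [0.3, 0.1, 0.1]
grip_width: 0.996
```

servo_tool([
  [0, 0, 0, 0, 0, 0],
  [0, 0, 0, 0, 0, 0],
  [0, 0, 0, 0, 0, 0],
  [0, 0, 0, 0, 0, 0],
  [0, 0, 0, 0, 0, 0],
  [0, 0, 0, 0, 0, 0],
  [0, 0, 0, 0, 0, 0],
  [0, 0, 0, 0, 0, 0],
], gripper=42, grip_force=35)

```text
clock: 20.85
eef_pos: [0.6589, 0.0837, 0.0228]
eef_rot: [179.9, 0.3, -179.8]
wrist_force: [-0.0, 0.7, 6.3]
grip_width: 0.717
```

```bash
python3 - <<'E'
import numpy as np
a=np.radians(92.5);y=np.array([np.cos(a),np.sin(a)])
c=np.array([.595,-.2995])
print(c+.052*y,c-.052*y)
E
python3 go.py .597 -.3515 .15 180
```

```text
[ 0.59273179 -0.24754949] [ 0.59726821 -0.35145051]
t 20.9 pos [0.6589 0.0837 0.0228] rot [ 179.9    0.3 -179.8] F [-0.   0.7  6.3] w 61.2
-> [0.597, -0.3515, 0.15, 180.0] shift [  62.7 -434.8 -128.4] turn [0.1 0.3 0.2]
```

servo_tool([
  [0, 0, -8, 0, 0, 0],
  [0, 0, -25, 0, 0, 0],
  [0, 0, -50, 0, 0, 0],
  [1, -10, -80, 0, 0, 0],
  [4, -35, -110, 0, 0, 0],
  [9, -65, -125, 0, 0, -1],
  [14, -100, -128, 0, 0, -2],
  [20, -136, -128, 0, 0, -2],
  [25, -172, -128, 0, 0, -2],
  [30, -208, -128, 0, 0, -2],
  [35, -244, -128, 0, 0, -2],
  [40, -280, -128, 0, 0, -2],
])

```text
clock: 22.05
eef_pos: [0.6188, -0.1982, 0.1506]
eef_rot: [179.9, 0.3, -177.8]
wrist_force: [0.5, -0.2, -0.9]
grip_width: 0.712
```

```bash
python3 go.py .597 -.3515 .15 182.5
```

```text
t 22.1 pos [ 0.6188 -0.1982  0.1506] rot [ 179.9    0.3 -177.8] F [ 0.5 -0.2 -0.9] w 60.8
-> [0.597, -0.3515, 0.15, 182.5] shift [  27.6 -152.3    0.2] turn [ 0.1  0.3 -0.3]
```

servo_tool([
  [6, -34, 0, 0, 0, 0],
  [12, -68, 0, 0, 0, 0],
  [18, -102, 0, 0, 0, 0],
  [24, -132, 0, 0, 0, 0],
  [27, -149, 5, 0, 0, 0],
  [27.5, -152, 25, 0, 0, 0],
  [27.5, -152, 50, 0, 0, 0],
  [27.5, -152, 70, 0, 0, 0],
  [27.5, -152, 80, 0, 0, 0],
  [27.5, -152, 85, 0, 0, 0],
  [27.5, -152, 85, 0, 0, 0],
])

```text
clock: 23.15
eef_pos: [0.5977, -0.3506, 0.065]
eef_rot: [179.9, 0.3, -177.8]
wrist_force: [-0.7, 0.0, -1.2]
grip_width: 0.712
```

```bash
python3 chk.py .51 .68 -.43 -.18 .055 w7 ; python3 go.py .597 -.3515 .008 182.5
```

```text
top 256 (array([ 575.3, -338.3]), array([64. , 17.6]), 83.1) [0.0978 0.1066 0.1175]
scene 805 (array([ 606.4, -348.7]), array([119.5,  46.7]), 80.8) [0.0979 0.1151 0.1195]
t 23.4 pos [ 0.5984 -0.3514  0.0665] rot [ 180.     0.4 -177.8] F [ 0.3 -0.7 -0. ] w 60.6
-> [0.597, -0.3515, 0.008, 182.5] shift [ 1.8 -0.  58.5] turn [ 0.   0.4 -0.3]
```

View pics/w7.png

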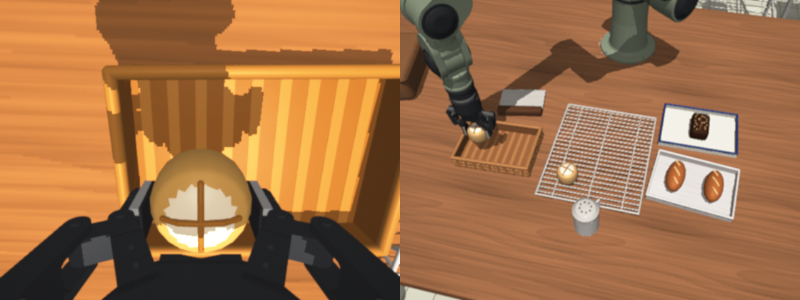

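The round roll is level at (200,200), near the basket's left wall (about 135). I'll move 4 mm inward while lowering.

servo_tool([
  [1, 2, 10, 0, 0, 0],
  [2, 4, 25, 0, 0, 0],
  [2, 4, 38, 0, 0, 0],
  [2, 4, 48, 0, 0, 0],
  [2, 4, 53, 0, 0, 0],
  [2, 4, 56, 0, 0, 0],
  [2, 4, 57.5, 0, 0, 0],
  [2, 4, 58.5, 0, 0, 0],
  [2, 4, 58.5, 0, 0, 0],
])

```text
clock: 24.25
eef_pos: [0.597, -0.3477, 0.0084]
eef_rot: [-180.0, 0.5, -177.8]
wrist_force: [-0.1, 0.4, -0.2]
grip_width: 0.712
```

servo_tool([
  [0, 0, 0, 0, 0, 0],
  [0, 0, 0, 0, 0, 0],
  [0, 0, 0, 0, 0, 0],
  [0, 0, 0, 0, 0, 0],
  [0, 0, 0, 0, 0, 0],
], gripper=73)

```text
clock: 24.75
eef_pos: [0.597, -0.3477, 0.0084]
eef_rot: [-180.0, 0.5, -177.8]
wrist_force: [-0.5, 0.3, 0.5]
grip_width: 0.857
```

```bash
python3 go.py .655 -.0605 .15 180
```

```text
t 24.8 pos [ 0.597  -0.3477  0.0084] rot [-180.     0.5 -177.8] F [-0.5  0.3  0.5] w 73.2
-> [0.655, -0.0605, 0.15, 180.0] shift [ -70.2  284.7 -141.1] turn [-0.   0.5  2.2]
```

servo_tool([
  [0, 0, -15, 0, 0, 0],
  [0, 0, -45, 0, 0, 0],
  [0, 0, -90, 0, 0, 0],
  [-4, 15, -128, 0, 0, 0],
  [-12, 50, -141, 0, 0.1, 1],
  [-23, 94, -141, 0, 0.2, 1],
  [-34, 138, -141, 0, 0.3, 2],
  [-45, 182, -141, 0, 0.4, 2.2],
  [-55, 225, -141, 0, 0.5, 2.2],
  [-64, 260, -141, 0, 0.5, 2.2],
  [-69, 280, -141, 0, 0.5, 2.2],
  [-70, 285, -141, 0, 0.5, 2.2],
], gripper=85)

```text
clock: 25.95
eef_pos: [0.6553, -0.0575, 0.1512]
eef_rot: [-180.0, 0.0, -179.8]
wrist_force: [-0.1, 0.1, -0.2]
grip_width: 0.992
```

```bash
python3 chk.py .54 .65 -.40 -.21 .035 w8 ; python3 go.py .655 -.0605 .0215 180
```

```text
top 674 (array([ 595.1, -346.3]), array([58.4, 57.4]), 67.6) [0.0454 0.0515 0.0536]
scene 435 (array([ 598.7, -344.1]), array([57.3, 54.2]), -1.4) [0.0434 0.0498 0.0508]
t 26.1 pos [ 0.6548 -0.0614  0.1504] rot [-180.    -0.   179.9] F [ 0.   0.4 -0.1] w 85.4
-> [0.655, -0.0605, 0.0215, 180.0] shift [ -0.2   1.  128.9] turn [-0.  -0.  -0.1]
```

View pics/w8.png

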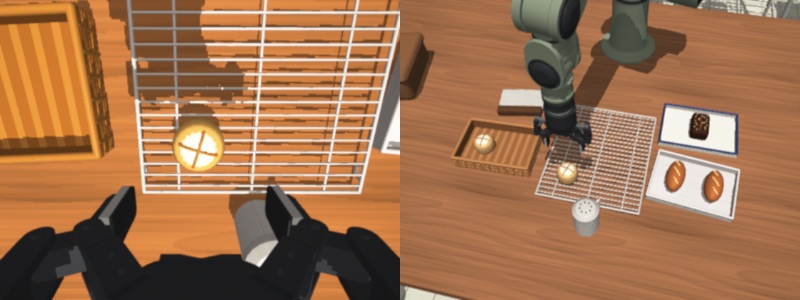

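The first round roll sits flat in the basket at (483,143), with its top at 50–52 mm. The second is centred at (199,150).

servo_tool([
  [0, 1, 20, 0, 0, 0],
  [0, 1, 55, 0, 0, 0],
  [0, 1, 85, 0, 0, 0],
  [0, 1, 106, 0, 0, 0],
  [0, 1, 120, 0, 0, 0],
  [0, 1, 127, 0, 0, 0],
  [0, 1, 129, 0, 0, 0],
  [0, 1, 129, 0, 0, 0],
], gripper=85)

```text
clock: 26.95
eef_pos: [0.6553, -0.061, 0.0221]
eef_rot: [-179.9, 0.1, 179.9]
wrist_force: [0.5, 0.4, 0.5]
grip_width: 0.994
```

servo_tool([
  [0, 0, 0, 0, 0, 0],
  [0, 0, 0, 0, 0, 0],
  [0, 0, 0, 0, 0, 0],
  [0, 0, 0, 0, 0, 0],
  [0, 0, 0, 0, 0, 0],
  [0, 0, 0, 0, 0, 0],
  [0, 0, 0, 0, 0, 0],
  [0, 0, 0, 0, 0, 0],
], gripper=42, grip_force=35)

```text
clock: 27.75
eef_pos: [0.6566, -0.0613, 0.0239]
eef_rot: [-179.9, 0.2, 179.9]
wrist_force: [-0.3, -0.3, 5.3]
grip_width: 0.71
```

```bash
python3 go.py .5928 -.2485 .15 182.5
```

```text
t 27.8 pos [ 0.6566 -0.0613  0.0239] rot [-179.9    0.2  179.9] F [-0.3 -0.3  5.3] w 60.7
-> [0.5928, -0.2485, 0.15, 182.5] shift [  63.  -187.6 -126. ] turn [-0.1  0.2 -2.6]
```

servo_tool([
  [0, 0, -8, 0, 0, 0],
  [0, 0, -25, 0, 0, 0],
  [0, 0, -50, 0, 0, 0],
  [3, -8, -80, 0, 0, 0],
  [10, -30, -108, 0, 0, -1],
  [20, -60, -123, 0, 0, -2],
  [31, -92, -126, 0, 0, -2.6],
  [42, -124, -126, 0, 0, -2.6],
  [52, -155, -126, 0, 0, -2.6],
  [60, -178, -126, 0, 0, -2.6],
  [63, -187, -126, 0, 0, -2.6],
  [63, -187.5, -126, 0, 0, -2.6],
])

```text
clock: 28.95
eef_pos: [0.5926, -0.2493, 0.1504]
eef_rot: [-179.9, 0.2, -177.6]
wrist_force: [-0.7, 0.7, -0.6]
grip_width: 0.71
```

```bash
python3 go.py .5928 -.2485 .0093 182.5
```

```text
t 28.9 pos [ 0.5926 -0.2493  0.1504] rot [-179.9    0.2 -177.6] F [-0.7  0.7 -0.6] w 60.6
-> [0.5928, -0.2485, 0.0093, 182.5] shift [  0.3   1.1 141.1] turn [-0.1  0.2 -0.1]
```

servo_tool([
  [0, 1, 20, 0, 0, 0],
  [0, 1, 50, 0, 0, 0],
  [0, 1, 80, 0, 0, 0],
  [0, 1, 105, 0, 0, 0],
  [0, 1, 120, 0, 0, 0],
  [0, 1, 130, 0, 0, 0],
  [0, 1, 135, 0, 0, 0],
  [0, 1, 138, 0, 0, 0],
  [0, 1, 140, 0, 0, 0],
  [0, 1, 141, 0, 0, 0],
  [0, 1, 141.5, 0, 0, 0],
  [0, 1, 141.5, 0, 0, 0],
])

```text
clock: 30.15
eef_pos: [0.5933, -0.2488, 0.0093]
eef_rot: [-179.9, 0.3, -177.6]
wrist_force: [0.2, -0.0, -0.8]
grip_width: 0.71
```

servo_tool([
  [0, 0, 0, 0, 0, 0],
  [0, 0, 0, 0, 0, 0],
  [0, 0, 0, 0, 0, 0],
  [0, 0, 0, 0, 0, 0],
  [0, 0, 0, 0, 0, 0],
], gripper=73)

```text
clock: 30.65
eef_pos: [0.5934, -0.2487, 0.0093]
eef_rot: [-179.9, 0.3, -177.6]
wrist_force: [-0.5, 0.2, -0.9]
grip_width: 0.857
```

servo_tool([
  [0, 0, -15, 0, 0, 0],
  [0, 0, -45, 0, 0, 0],
  [0, 0, -90, 0, 0, 0],
  [0, 5, -130, 0, 0, 0],
  [0, 30, -160, 0, 0, 0],
  [10, 70, -180, 0, 0, 0],
  [30, 115, -190, 0, 0, 0],
  [50, 160, -195, 0, 0, 0],
  [70, 200, -195, 0, 0, 0],
  [90, 230, -195, 0, 0, 0],
  [100, 250, -195, 0, 0, 0],
  [100, 250, -195, 0, 0, 0],
])

```text
clock: 31.85
eef_pos: [0.4804, -0.0005, 0.2045]
eef_rot: [-179.9, 0.3, -177.4]
wrist_force: [0.5, 0.1, 0.2]
grip_width: 0.855
```

```bash
python3 chk.py .54 .65 -.40 -.21 .035 w9 ; python3 chk.py .51 .69 .19 .42 .034 w9;python3 chk.py .31 .455 .2 .4 .03 w9; python3 chk.py .72 .9 -.1 .15 .08 w9; python3 chk.py .3 .48 -.4 -.19 .01 w9; python3 go.py; python3 - <<'E'
from cell import vision
import cv2
p,d=vision.get_image("top"); cv2.imwrite("pics/t9.png",p[:,:,::-1])
E
```

```text
top 681 (array([ 594.6, -346.1]), array([58.6, 58.2]), -28.5) [0.0454 0.0517 0.0539]
top 670 (array([ 591.2, -246.8]), array([59.3, 58.1]), 4.7) [0.0455 0.0516 0.0536]
scene 425 (array([ 599.2, -343.6]), array([56.7, 55.7]), -64.8) [0.0434 0.0495 0.0514]
scene 439 (array([ 594.3, -245.6]), array([56.4, 54.9]), -71.1) [0.0433 0.0497 0.0512]
top 1029 (array([599.3, 352.6]), array([100.7,  52.5]), -6.6) [0.0497 0.0574 0.0594]
top 1023 (array([589. , 243.5]), array([100.2,  53.4]), -5.0) [0.0496 0.0576 0.0595]
scene 840 (array([590.9, 245.4]), array([102.6,  52.2]), -8.8) [0.0476 0.0551 0.0569]
scene 902 (array([602.1, 354.2]), array([99.2, 53.4]), -4.0) [0.0477 0.0552 0.0572]
top 1274 (array([384.3, 300.2]), array([84.3, 60.2]), 0.2) [0.0487 0.0524 0.0536]
scene 802 (array([386.7, 300.5]), array([86.3, 57.7]), -0.4) [0.0461 0.0503 0.0515]
top 1012 (array([782.1,  24.7]), array([70.1, 68.9]), -44.3) [0.0992 0.1041 0.1054]
scene 1111 (array([783.8,  26.4]), array([70.3, 68. ]), 12.8) [0.0969 0.1018 0.1029]
top 4274 (array([ 390.9, -299. ]), array([151.4, 114.2]), -79.1) [0.0165 0.0279 0.0295]
scene 2064 (array([ 392.1, -297.4]), array([150.9, 119.5]), -79.1) [0.0148 0.0258 0.0279]
t 32.9 pos [ 0.482  -0.0027  0.2033] rot [-179.9    0.3 -177.6] F [ 0.1 -0.1 -0.2] w 73.2
```

View pics/t9.png

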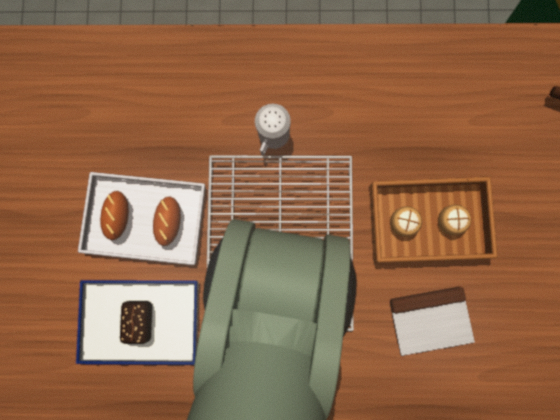

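View pics/w9.png

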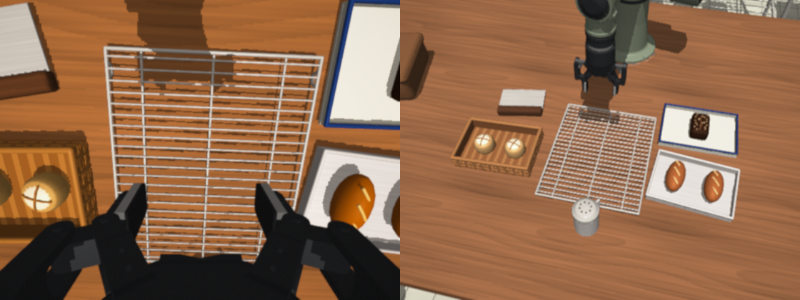

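The rack is empty and everything is in place. The rounds are in the basket at (407,222) and (455,220), the long rolls in the pan at (115,215) and (167,221), and the rye in the enamel tray at (136,322). Nothing in a shared container touches, and the gripper is clear at z = 0.20 m.

```bash
python3 -c "
from cell import job
print(job.sign_off())"
```

```text
the job is handed in; nothing more can be done
None
```

All five rolls are off the rack and in their containers: both rounds in the basket, both long rolls in the pan and the rye in the enamel tray. I handed the job in at about 33 s; the hand-in gives no verdict.

- **Placement:** In the last views from both cameras, every roll lies crust up. Tops measured at the 95th percentile are about 50–52 mm for the rounds and the rye, and 55–57 mm for the long rolls. That matches each roll resting flat on its container's floor.
- **Spacing:** The rounds are about 99 mm apart centre to centre and the long rolls about 109 mm, so neither pair touches.
- **Scraper and shaker:** Both measure within 1 mm of where they started. The arm ended clear of everything with the gripper open.
- **Disagreements:** The two cameras differ by 2–5 mm in x and about 2 mm in z, a little over the stated calibration accuracy but well within the tolerances. One mid-job top view had the arm in the way, so it showed only part of one long roll; the final view showed both long rolls clearly.

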